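# Nest the aluminium track angle into the blue one

### The job

Put the bright aluminium angle away: lift it off its wooden rest and nest it into the blue angle, V inside V, legs flat on legs and its ends about level with the blue one's ends. Set it down gently instead of letting it drop, and leave the rusty brown steel angle on its rest.

Things in the scene. Friction and masses are not known exactly. Their poses are not given: they have to be found in the camera images.
- alu_center (a point): Loose bright aluminium angle, 0.10 to 0.17 kg, V-up (open side up): 160 mm long, legs 40 x 4 mm at 90 degrees, 57 mm across its two upper edges. Point: mid-length, half-way up, edges 14 mm above it, bottom corner 14 mm below. x along the length, z up. Pinch across the upper edges at mid-length; its wooden rest (160 x 70 mm board 8 mm thick) has V supports only near the ends.
- blue_groove (a point): Blue angle, V-up, fixed on a like rest: 160 mm long, legs 32 x 4 mm, 45 mm across its edges, so the nested aluminium's edges stand 6 mm outside on each side and fingers pass outside the blue legs. Point: bottom of its groove, mid-length, 30 mm above the bench, edges 17 mm above it; the nested aluminium's centre is 14 mm above it. x along, z up.
- steel_center (a point): Bystander: loose, rusty brown steel angle, V-up on its own wooden rest, 110 mm long, legs 40 x 4 mm, 57 mm across its edges. To be left there. Point: mid-length, half-way up. x along the length, z up.
- red_groove (a point): Bystander: red angle fixed on a wooden rest, otherwise the same as the blue one; not to be used. Point: bottom of its groove, mid-length. x along the length, z up.
Things that resemble listed ones, but are neither listed nor needed, are in the scene too. Leave any green, purple or turquoise look-alike of the part that bears blue_groove alone.

How it is judged:
At the end, for the whole second after the job is handed in: The aluminium angle rests released in the blue one: centre within 15 mm lengthwise and 10 mm sideways of the groove's middle and 6 to 20.5 mm above its bottom, lengths within 10 degrees of parallel (either way round), V upright within 10 degrees; steel angle within 20 mm of its start (x of alu_center in the frame of blue_groove between -0.015 and 0.015 m and y of alu_center in the frame of blue_groove between -0.01 and 0.01 m and z of alu_center in the frame of blue_groove between 0.006 and 0.0205 m and angle between the x axis of alu_center and the x axis of blue_groove, either way round below 0.175 rad and angle between the z axis of alu_center and the z axis of blue_groove, either way round below 0.175 rad and linear speed of alu below 0.02 m/s and distance of steel_center from where it was at the start of the episode below 0.02 m); the robot touches nothing.
It fails at once if the aluminium angle falls into the blue one (faster than 0.6 m/s within 50 mm above its seat) (horizontal distance between alu_center and blue_groove below 0.05 m and z of alu_center in the frame of blue_groove below 0.064 m and linear speed of alu above 0.6 m/s).
It fails at once if the steel angle is moved by more than 20 mm (distance of steel_center from where it was at the start of the episode above 0.02 m).
It also fails if it takes over 32 s, if anything falls off the work surface, if the arm or the gripper's body presses on something with over 40 N, if the wrist force passes 120 N, or if a joint passes its speed limit or range.

### The arm

A 6-joint arm with a two-finger parallel gripper is mounted at the origin on the work surface. World frame = base frame: x ahead of the robot, y to its left, z up, the work surface at z = 0. Lengths are in m, angles in rad, forces in N, time in s.
With the tool pointing down it reaches from about 0.325 to 0.925 m from the base axis. Payload 3.1 kg.
Tool frame: the origin (TCP) lies midway between the tips of the shut fingers; the grasp point (between the pads) lies 19 mm behind it; z points along the fingers, y is the direction in which the jaws open and shut (so a half turn about z gives the same grasp; the last joint's range is limited). The gripper opens to 85 mm and grips with 20 to 120 N. Pads are 22 mm wide; open, the fingers measure 114 mm over their backs; the gripper's body (76 mm by 85 mm) begins 54 mm behind the grasp point. The pads swing forward as they close: fully open they stand 13 mm farther back than shut.
Start: joints at [-1.411, 0.217, 1.613, -0, 1.311, -0.112], TCP at [0.168, -0.602, 0.231] pointing down, gripper open.
Joint ranges: [-2.75, 2.75], [-0.78, 2.1], [0.31, 2.55], [-1.13, 4.27], [0.13, 2.63], [-2.58, 2.58]. Speed limits (rad/s): [2.79, 2.79, 3.14, 3.14, 3.14, 3.14].

### API

Orientations are given as a unit quaternion [w, x, y, z].
In Python, from plant import r gives the robot as it stands.
- The arm moves only by the tool move_arm, never from a script. Its argument "targets" is a list of rows, each a list of 6 numbers: the shift along the world's x, y, z in mm, then the turn, a rotation vector about the world's x, y, z in degrees. A call has 1 to 20 rows; each row is the pose to reach, as a shift and turn from the pose commanded when the call began; what a row does not reach only later rows make up. A row lasts 1/8 s, in which the tool goes at most 62.5 mm and 10.7 degrees, less where a joint would pass 70% of its speed; a pose out of reach is approached as far as the arm can. A call with a gripper value outside its range is refused whole. "claw" is the closure, from 0 (fully open) to 1 (shut), set as the call begins (left out, the last holds). The fingers move at their own pace and stop on an object; the grip force is fixed at half the most. Time passes only in rows, so rows that repeat a pose let the fingers close. It gives the time, the measured TCP pose, the force and the opening at its end, in the units of the state.
- r.read_state(): the state, without advancing time (a new reading comes with each control period).
- r.read_camera(name): name is "scene" or "top" or "wrist"; returns a dict with "pixels" (384x512x3 uint8, red, green, blue), "fx", "fy", "cx", "cy" (pixels), "T" (4x4, takes a point from camera to world coordinates). Camera axes: x right, y up, looking along -z (the intrinsics and any distortion apply to the point x, -y, -z); pixel columns grow to the right and rows downward; lengths in m; the calibration is good to about 2 mm. A picture is of the moment at which its call begins. There is no depth.
- r.job_done(): hands the job in, once; it reports no verdict.
The state is a dict: "t": time; "qpos": joint angles; "joint_vel": joint speeds; "joint_efforts": joint torques, N m; "position": TCP position; "tcp_rot": TCP orientation; "ft_force": force on the tool from outside, world axes, zero at the start; "torque": the same for the moment, N m; "gripper_width": finger opening in m.
Only numpy, scipy, OpenCV 4.12 (cv2) and the standard library are available. Lean on these libraries where they do the work, as an engineer would, in place of code of your own. Each camera call takes 0.05 s, during which the arm holds its last target. There are 200 camera calls.

## Working session

There is one attempt and no reset: what is moved stays moved. The work goes in short steps, Python scripts to look and compute and a tool call to move; the robot and the scene stay as the last step left them, time stands still between calls to the robot, and variables do not carry over. Pictures are saved under pics/ and viewed, about 8 in all and at most 12, crops included, and the job is handed in when it is done.

Besides the shell and the picture viewer there is one more tool, called as a command line: name --pt "numbers of a row" for each row, then --argument value for the rest. move_arm: Moves the arm, as the interface text tells. Its arguments: {"type":"object","properties":{"targets":{"type":"array"},"claw":{"type":"number"}},"required":["targets"]}

```bash
mkdir -p pics; ls; python3 - <<'E'
from plant import r
import cv2, numpy as np, pickle
d={}
for n in ("top","scene"):
    c=r.read_camera(n); d[n]=c
    cv2.imwrite(f"pics/{n}0.png",c["pixels"][:,:,::-1])
    print(n,{k:(np.round(v,4).tolist() if k=="T" else v) for k,v in c.items() if k!="pixels"})
pickle.dump(d,open("c0.pkl","wb"))
print(r.read_state())
E
```

```text
pics
top {'fx': 458.45362606073235, 'fy': 458.45362606073235, 'cx': 257.26633970203955, 'cy': 184.7552773103458, 'T': [[0.0218, 0.9911, -0.1315, 0.2781], [-0.9997, 0.0228, 0.0061, 0.1896], [0.009, 0.1313, 0.9913, 1.4026], [0.0, 0.0, 0.0, 1.0]]}
scene {'fx': 372.41181527536963, 'fy': 372.41181527536963, 'cx': 263.1170988864849, 'cy': 196.44828536463982, 'T': [[0.0448, -0.8469, 0.5299, 1.1589], [0.9989, 0.0321, -0.0332, 0.111], [0.0111, 0.5308, 0.8474, 1.2079], [0.0, 0.0, 0.0, 1.0]]}
{'t': 0.1, 'qpos': array([-1.41122408e+00,  2.17668139e-01,  1.61480641e+00,  1.50574193e-05,
        1.31125403e+00, -1.12193180e-01]), 'joint_vel': array([ 6.20601099e-04, -1.06216789e-04, -2.39134432e-03,  1.32419010e-03,
       -3.79494959e-05, -1.43041352e-03]), 'joint_efforts': array([ 7.68577847e-04, -3.98075116e+01, -3.04969168e+01, -4.71109206e-05,
        4.19269563e-03,  1.04975067e-05]), 'position': array([ 0.16768302, -0.60132593,  0.23008828]), 'tcp_rot': array([-1.06783848e-03,  9.90781838e-01,  1.35462943e-01, -1.80248017e-05]), 'ft_force': array([-0.37396998,  0.15191265, -0.36862916]), 'torque': array([ 0.01998522, -0.00217979,  0.01560355]), 'gripper_width': 0.0855829717822984}
```

View pics/top0.png

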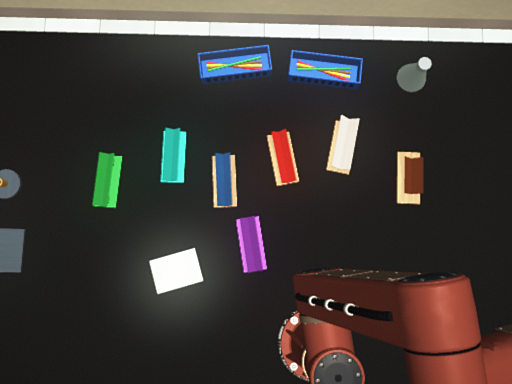

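View pics/scene0.png

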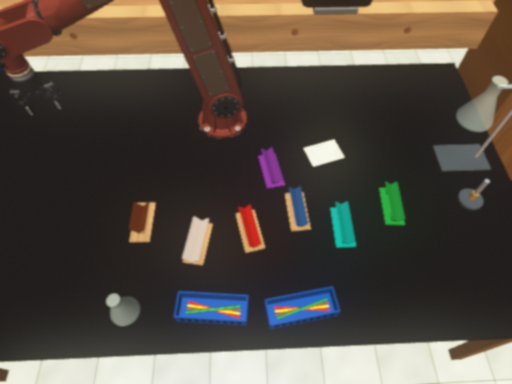

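The top view shows the aluminium angle at about (345,145), the blue one at (224,180), red at (283,157) and steel at (410,178). The scene view has aluminium at (198,240), blue at (297,208) and red at (250,228). Next is a coarse triangulation from both views.

```bash
cat > h.py <<'E'
import numpy as np, cv2
def ray(c,uv):
    d=np.array([(uv[0]-c["cx"])/c["fx"],-(uv[1]-c["cy"])/c["fy"],-1.]); T=np.array(c["T"])
    d=T[:3,:3]@d; return T[:3,3],d/np.linalg.norm(d)
def plane(c,uv,z):
    o,d=ray(c,uv); return o+d*(z-o[2])/d[2]
def tri(obs):
    A=np.zeros((3,3));b=np.zeros(3);R=[ray(c,uv) for c,uv in obs]
    for o,d in R: P=np.eye(3)-np.outer(d,d);A+=P;b+=P@o
    x=np.linalg.solve(A,b); return x,[np.linalg.norm((np.eye(3)-np.outer(d,d))@(x-o)) for o,d in R]
def mask(img,name):
    h,s,v=cv2.split(cv2.cvtColor(img,cv2.COLOR_RGB2HSV))
    m={"alu":(s<50)&(v>110),"blue":(h>100)&(h<125)&(s>110)&(v>50),"steel":((h<12)|(h>175))&(s>90)&(v>35)&(v<140)}[name]
    return m.astype(np.uint8)
def blob(img,name,near):
    m=cv2.morphologyEx(mask(img,name),cv2.MORPH_OPEN,np.ones((3,3),np.uint8))
    cs=cv2.findContours(m,cv2.RETR_EXTERNAL,cv2.CHAIN_APPROX_NONE)[0]
    cs=[c for c in cs if cv2.contourArea(c)>60]
    c=min(cs,key=lambda c:np.linalg.norm(c.reshape(-1,2).mean(0)-near))
    return c
E
python3 - <<'E'
import pickle; from h import *
d=pickle.load(open("c0.pkl","rb"))
for n,a,b in (("alu",(345,145),(198,240)),("blue",(224,180),(297,208))):
    rt,rs=[cv2.minAreaRect(blob(d[k]["pixels"],n,p)) for k,p in (("top",a),("scene",b))]
    x,e=tri([(d["top"],rt[0]),(d["scene"],rs[0])])
    bx=cv2.boxPoints(rt); P=np.array([plane(d["top"],p,0.05)[:2] for p in bx])
    E=[P[1]-P[0],P[2]-P[1]]; L=max(E,key=np.linalg.norm)
    print(n,np.round(x,4),np.round(e,4),rt,rs,"sizes",[round(np.linalg.norm(q),4) for q in E],"yaw",np.degrees(np.arctan2(L[1],L[0])),P.mean(0))
E
```

```text
alu [ 0.5928 -0.0835  0.0501] [0.0022 0.0022] ((345.206787109375, 142.33676147460938), (19.47245979309082, 53.05698013305664), 10.080597877502441) ((194.533447265625, 237.68629455566406), (16.422080993652344, 45.372344970703125), 16.389541625976562) sizes [np.float64(0.1643), np.float64(0.0591)] yaw -9.875182169034886 [ 0.59341105 -0.0813767 ]
blue [0.4745 0.2817 0.0416] [0.0022 0.0022] ((223.1403350830078, 178.6484375), (52.96084213256836, 13.83592414855957), 87.79740142822266) ((297.3783874511719, 205.770263671875), (37.81175994873047, 11.343527793884277), 80.53767395019531) sizes [np.float64(0.0415), np.float64(0.1596)] yaw -176.12418303707804 [0.47415289 0.28339219]
```

Estimates so far: aluminium edges at about (0.593,-0.083,0.05) with yaw about -10°, blue at about (0.474,0.283) with yaw about 4°. I'll go above the aluminium.

move_arm --pt "15 18 2 0 0 -1" --pt "45 55 5 0 0 -3" --pt "80 98 8 0 0 -5" --pt "115 140 10 0 0 -7" --pt "150 183 10 0 0 -9" --pt "185 225 10 0 0 -11" --pt "220 268 10 0 0 -13" --pt "255 310 10 0 0 -15" --pt "290 353 10 0 0 -17" --pt "325 396 10 0 0 -20" --pt "360 439 10 0 0 -22" --pt "390 475 10 0 0 -24" --pt "412 502 10 0 0 -25.5" --pt "425 518 10 0 0 -25.5" --pt "425 518 10 0 0 -25.5" --pt "425 518 10 0 0 -25.5" --claw 0

```text
t: 2.1
position: [0.5921, -0.085, 0.241]
tcp_rot: [0.0, 0.996, -0.087, -0.001]
ft_force: [-0.6, -1.1, 0.0]
gripper_width: 0.0851
```

```bash
python3 - <<'E'
from plant import r
import cv2, numpy as np, pickle
c=r.read_camera("wrist"); pickle.dump(c,open("w1.pkl","wb"))
cv2.imwrite("pics/w1.png",c["pixels"][:,:,::-1])
s=r.read_state();print(s["t"],s["position"],s["tcp_rot"],np.round(c["T"],4).tolist(),c["fx"],c["cx"],c["cy"])
E
```

```text
2.15 [ 0.59207508 -0.08519007  0.24113392] [ 2.35416495e-04  9.96198034e-01 -8.71165124e-02 -3.67370192e-04] [[-0.1732, 0.9488, 0.2642, 0.6584], [-0.9849, -0.167, -0.0459, -0.0949], [0.0006, -0.2682, 0.9634, 0.3838], [0.0, 0.0, 0.0, 1.0]] 283.80037133872486 259.21300872550535 190.3621225900774
```

View pics/w1.png

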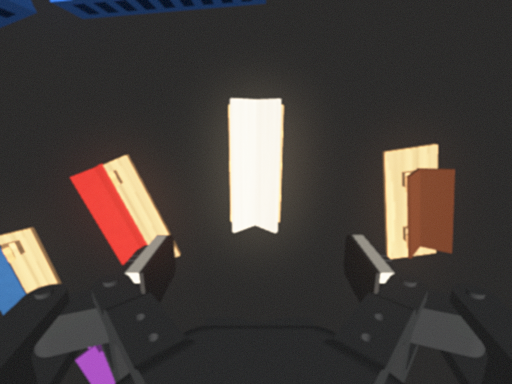

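Wrist view: the aluminium spans x 230–284, y 98–233, with its valley along x≈255. Steel with its rest starts at x≈384 and red ends at x≈178, so both are clear of the fingers. Now I'll measure it by combining all three views.

```bash
python3 - <<'E'
import pickle; from h import *
d=pickle.load(open("c0.pkl","rb")); w=pickle.load(open("w1.pkl","rb"))
def corners(img,near,lo):
    h,s,v=cv2.split(cv2.cvtColor(img,cv2.COLOR_RGB2HSV))
    m=((s<lo)&(v>130)).astype(np.uint8)
    cs=[c for c in cv2.findContours(m,cv2.RETR_EXTERNAL,cv2.CHAIN_APPROX_NONE)[0] if cv2.contourArea(c)>60]
    return min(cs,key=lambda c:np.linalg.norm(c.reshape(-1,2).mean(0)-near))
hs=cv2.cvtColor(w["pixels"],cv2.COLOR_RGB2HSV); print(hs[160,222:292:2].tolist())
for lo in (30,45,60):
    c=corners(w["pixels"],(256,165),lo); rc=cv2.minAreaRect(c)
    P=np.array([plane(w,p,0.05) for p in cv2.boxPoints(rc)])
    e=[P[1]-P[0],P[2]-P[1]];L=max(e,key=np.linalg.norm)
    print(lo,rc,np.round(P.mean(0),4),[round(np.linalg.norm(q),4) for q in e],np.degrees(np.arctan2(L[1],L[0])), "yspan by row",[(y,np.ptp(c[c[:,0,1]==y][:,0,0]),c[c[:,0,1]==y][:,0,0].mean()) for y in (110,140,170,200,220)])
    obs=[(w,rc[0]),(d["top"],cv2.minAreaRect(corners(d["top"]["pixels"],(345,145),lo))[0]),(d["scene"],cv2.minAreaRect(corners(d["scene"]["pixels"],(198,240),lo))[0])]
    print([np.round(tri([obs[i] for i in k])[0],4).tolist() for k in ((0,1),(0,2),(1,2),(0,1,2))],tri(obs)[1])
E
```

```text
[[21, 36, 71], [15, 36, 71], [20, 43, 72], [16, 88, 119], [22, 65, 253], [21, 13, 251], [21, 10, 252], [23, 8, 252], [23, 8, 252], [21, 10, 252], [26, 7, 252], [23, 8, 253], [20, 9, 253], [23, 8, 252], [23, 8, 253], [23, 9, 252], [23, 9, 252], [20, 12, 251], [22, 11, 250], [20, 12, 250], [23, 12, 251], [22, 11, 250], [22, 11, 250], [21, 13, 251], [20, 12, 251], [23, 12, 250], [23, 13, 250], [22, 11, 250], [22, 15, 251], [23, 65, 253], [17, 97, 158], [17, 48, 75], [13, 46, 78], [14, 44, 75], [15, 43, 72]]
30 ((256.4638671875, 164.92239379882812), (133.2842254638672, 51.25312042236328), 89.00365447998047) [ 0.5933 -0.0804  0.05  ] [np.float64(0.0574), np.float64(0.1614)] 172.24675766123988 yspan by row [(110, np.int32(49), np.float64(255.5)), (140, np.int32(48), np.float64(255.0)), (170, np.int32(46), np.float64(255.0)), (200, np.int32(45), np.float64(254.5)), (220, np.int32(45), np.float64(254.5))]
[[0.5957, -0.0821, 0.0394], [0.8087, -0.1338, 0.4668], [0.7111, -0.2774, -0.248], [0.6755, -0.1628, 0.0256]] [np.float64(0.11460835121775481), np.float64(0.10410559267477354), np.float64(0.
[... 424 characters left out ...]
0843, 0.0475], [0.5951, -0.0824, 0.0493]] [np.float64(0.0040635377856586994), np.float64(0.0025499206993387304), np.float64(0.004593708563433514)]
60 ((255.0, 165.5), (135.0, 52.0), 90.0) [ 0.5928 -0.0785  0.05  ] [np.float64(0.0582), np.float64(0.1637)] 171.2045154604966 yspan by row [(110, np.int32(51), np.float64(255.5)), (140, np.int32(50), np.float64(255.0)), (170, np.int32(48), np.float64(255.0)), (200, np.int32(47), np.float64(254.5)), (220, np.int32(45), np.float64(254.5))]
[[0.5955, -0.0807, 0.0415], [0.6014, -0.0812, 0.0638], [0.5936, -0.0835, 0.0454], [0.5951, -0.0819, 0.047]] [np.float64(0.0035295862051869112), np.float64(0.0019084049491471691), np.float64(0.0033200615566547514)]
```

move_arm --pt "0 1 -10 0 0 0.3" --pt "0 3 -35 0 0 0.8" --pt "1 4 -65 0 0 1.2" --pt "1 5 -90 0 0 1.2" --pt "1 5 -100 0 0 1.2" --pt "1 5 -100 0 0 1.2"

```text
t: 2.9
position: [0.593, -0.0793, 0.1404]
tcp_rot: [-0.0, 0.997, -0.076, -0.001]
ft_force: [0.0, 0.5, 0.6]
gripper_width: 0.0855
```

```bash
python3 - <<'E'
from plant import r
import pickle; from h import *
c=r.read_camera("wrist"); pickle.dump(c,open("w2.pkl","wb"))
cv2.imwrite("pics/w2.png",c["pixels"][:,:,::-1])
w=pickle.load(open("w1.pkl","rb"))
def rect(c,near):
    h,s,v=cv2.split(cv2.cvtColor(c["pixels"],cv2.COLOR_RGB2HSV))
    m=((s<45)&(v>130)).astype(np.uint8)
    cs=[q for q in cv2.findContours(m,cv2.RETR_EXTERNAL,cv2.CHAIN_APPROX_NONE)[0] if cv2.contourArea(q)>2000]
    q=min(cs,key=lambda q:np.linalg.norm(q.reshape(-1,2).mean(0)-near))
    p=q.reshape(-1,2).astype(float); u,v=p.T
    # extreme corners
    return np.array([p[np.argmin(u+v)],p[np.argmax(u-v)],p[np.argmin(u-v)],p[np.argmax(u+v)]])
a=rect(w,(256,165)); b=rect(c,(256,200)); print(a.tolist(),b.tolist())
X=[]
for i in range(4):
    x,e=tri([(w,a[i]),(c,b[i])]); print(np.round(x,4),np.round(e,4)); X.append(x)
print(np.mean(X,0)); s=r.read_state(); print(s["position"],s["tcp_rot"])
P=np.array([plane(c,q,0.05) for q in b]); print(np.round(P,4),P.mean(0))
E
```

```text
[[230.0, 98.0], [281.0, 99.0], [232.0, 232.0], [275.0, 233.0]] [[227.0, 91.0], [300.0, 94.0], [226.0, 274.0], [287.0, 278.0]]
[ 0.678  -0.0658  0.0534] [0.0001 0.0001]
[ 0.6675 -0.1217  0.0472] [0.0001 0.0001]
[ 0.5154 -0.0337  0.042 ] [0.0003 0.0003]
[ 0.5095 -0.0899  0.0534] [0.0008 0.0008]
[ 0.59260145 -0.07775197  0.04901533]
[ 0.59394288 -0.07945198  0.14162943] [ 4.78453703e-05  9.97085738e-01 -7.62888417e-02  2.02571384e-04]
[[ 0.6783 -0.0655  0.05  ]
 [ 0.6675 -0.1213  0.05  ]
 [ 0.5202 -0.0352  0.05  ]
 [ 0.5074 -0.0907  0.05  ]] [ 0.59336235 -0.0781525   0.05      ]
```

View pics/w2.png

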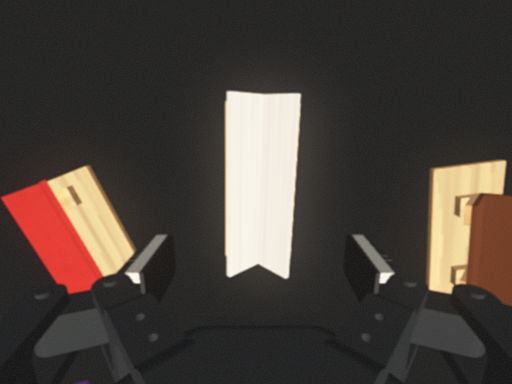

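This closer view shows corners at (227,91), (300,94), (226,274) and (287,278), midway between the fingers. Edges triangulate to z≈0.049, with centre (0.593,-0.078) and yaw about -10.5°. Next I'll descend and grasp.

move_arm --pt "0 1 -10 0 0 -0.5" --pt "0 1 -30 0 0 -1.2" --pt "0 1 -55 0 0 -1.8" --pt "0 1 -78 0 0 -1.8" --pt "0 1 -95 0 0 -1.8" --pt "0 1 -107 0 0 -1.8" --pt "0 1 -114 0 0 -1.8" --pt "0 1 -115 0 0 -1.8" --pt "0 1 -115 0 0 -1.8"

```text
t: 4.08
position: [0.5945, -0.0782, 0.027]
tcp_rot: [0.0, 0.996, -0.092, 0.001]
ft_force: [-0.5, -0.4, 0.2]
gripper_width: 0.0854
```

move_arm --pt "0 0 0 0 0 0" --pt "0 0 0 0 0 0" --pt "0 0 0 0 0 0" --pt "0 0 0 0 0 0" --pt "0 0 0 0 0 0" --pt "0 0 0 0 0 0" --pt "0 0 0 0 0 0" --pt "0 0 0 0 0 0" --claw 1

```text
t: 5.08
position: [0.5942, -0.0802, 0.0281]
tcp_rot: [0.002, 0.996, -0.091, 0.0]
ft_force: [-2.6, -4.0, 6.7]
gripper_width: 0.0535
```

move_arm --pt "0 0 4 0 0 0" --pt "0 0 12 0 0 0" --pt "0 0 22 0 0 0" --pt "0 0 34 0 0 0" --pt "0 0 46 0 0 0" --pt "0 0 58 0 0 0" --pt "0 0 70 0 0 0" --pt "0 0 80 0 0 0" --pt "0 0 80 0 0 0"

```text
t: 6.2
position: [0.5948, -0.0783, 0.1077]
tcp_rot: [0.0, 0.996, -0.092, 0.001]
ft_force: [-0.3, -0.9, -1.6]
gripper_width: 0.0535
```

```bash
python3 - <<'E'
from plant import r
import pickle; from h import *
c=r.read_camera("wrist"); pickle.dump(c,open("w3.pkl","wb"))
s=r.read_camera("scene"); pickle.dump(s,open("s3.pkl","wb"))
crop=cv2.resize(s["pixels"][170:270,150:330,::-1],None,fx=3,fy=3)
cv2.imwrite("pics/w3.png",np.vstack([cv2.resize(c["pixels"][:,:,::-1],(400,300)),cv2.resize(crop,(400,222))]))
s=r.read_state(); print(s["position"],s["tcp_rot"],s["ft_force"],s["torque"],s["gripper_width"])
E
```

```text
[ 0.59362049 -0.07801126  0.10617167] [-2.59879785e-05  9.95782244e-01 -9.17480125e-02 -1.56622028e-04] [ 0.43874894 -0.45182522 -0.8348857 ] [ 0.00650216 -0.02448604  0.00835087] 0.05329385678865783
```

View pics/w3.png

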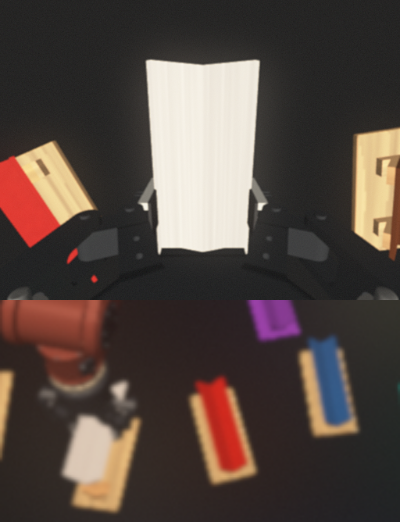

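The aluminium is held level and centred between the pads (corners (146,60) and (259,60) in the upper image), and its rest is empty. Now I'll carry it towards blue, stopping to one side at two places so the wrist camera sees blue beside the load.

move_arm --pt "-2 2 8 0 0 0.5" --pt "-6 6 25 0 0 1" --pt "-14 14 48 0 0 2" --pt "-26 26 72 0 0 3" --pt "-40 42 95 0 0 4" --pt "-56 62 108 0 0 5.5" --pt "-74 84 113 0 0 7" --pt "-94 106 113 0 0 9" --pt "-114 128 113 0 0 11" --pt "-134 148 113 0 0 12.5" --pt "-150 164 113 0 0 13.5" --pt "-160 174 113 0 0 14.5" --pt "-164 178 113 0 0 14.5" --pt "-164 178 113 0 0 14.5" --pt "-164 178 113 0 0 14.5"

```text
t: 8.18
position: [0.4303, 0.0996, 0.2194]
tcp_rot: [0.0, 0.999, 0.034, 0.0]
ft_force: [-0.4, -0.1, -1.2]
gripper_width: 0.0532
```

```bash
python3 - <<'E'
from plant import r
import pickle; from h import *
c=r.read_camera("wrist"); pickle.dump(c,open("w4.pkl","wb"))
s=r.read_state(); print(s["t"],s["position"],s["tcp_rot"],s["gripper_width"])
E
```

```text
8.225 [0.43029723 0.09952745 0.21933498] [1.01366815e-04 9.99412451e-01 3.42744183e-02 7.77980254e-05] 0.05270382012036798
```

move_arm --pt "0 5 0 0 0 0" --pt "0 18 0 0 0 0" --pt "0 36 0 0 0 0" --pt "0 54 0 0 0 0" --pt "0 70 0 0 0 0" --pt "0 80 0 0 0 0" --pt "0 80 0 0 0 0" --pt "0 80 0 0 0 0"

```text
t: 9.22
position: [0.4298, 0.1797, 0.2192]
tcp_rot: [0.0, 0.999, 0.035, -0.0]
ft_force: [-0.5, -0.2, -0.8]
gripper_width: 0.053
```

```bash
python3 - <<'E'
from plant import r
import pickle; from h import *
c=r.read_camera("wrist"); pickle.dump(c,open("w5.pkl","wb"))
a=pickle.load(open("w4.pkl","rb"))
cv2.imwrite("pics/w5.png",np.hstack([cv2.resize(q["pixels"][:,:,::-1],(400,300)) for q in (a,c)]))
s=r.read_state(); print(s["t"],s["position"],s["tcp_rot"],s["gripper_width"],s["ft_force"])
E
```

```text
9.275 [0.4297986  0.17957865 0.2192396 ] [ 1.57104539e-04  9.99406094e-01  3.44590937e-02 -7.45582549e-05] 0.05360987244976203 [ 0.28816182  0.67703216 -1.0243125 ]
```

View pics/w5.png

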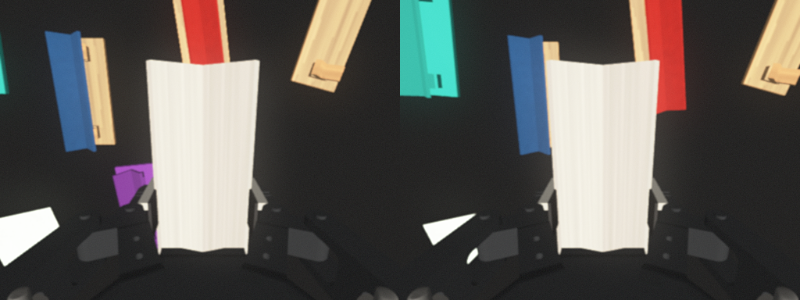

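The left half (first stop) shows blue with corners at about (46,31), (80,32), (68,150) and (95,150). In the right half (second stop) its left edge runs (108,36)–(121,154). The aluminium covers x 146–260. Next I'll triangulate the corners and measure where the held part sits.

```bash
python3 - <<'E'
import pickle; from h import *
a,b=[pickle.load(open(f"w{i}.pkl","rb")) for i in (4,5)]
def ext(c,m,near,axis=1):
    cs=[q for q in cv2.findContours(m,cv2.RETR_EXTERNAL,cv2.CHAIN_APPROX_NONE)[0] if cv2.contourArea(q)>800]
    p=min(cs,key=lambda q:np.linalg.norm(q.reshape(-1,2).mean(0)-near)).reshape(-1,2).astype(float)
    u,v=p.T; return np.array([p[np.argmin(u+v)],p[np.argmax(u-v)],p[np.argmin(u-v)],p[np.argmax(u+v)]])
def bm(c):
    h,s,v=cv2.split(cv2.cvtColor(c["pixels"],cv2.COLOR_RGB2HSV)); return ((h>100)&(h<122)&(s>110)&(v>45)).astype(np.uint8)
A=ext(a,bm(a),(90,115)); B=ext(b,bm(b),(165,120)); print(A.tolist(),B.tolist())
for i in range(4):
    x,e=tri([(a,A[i]),(b,B[i])]); print("blue",np.round(x,4),np.round(e,4))
for n,c,q in (("A",a,A),("B",b,B)):
    P=np.array([plane(c,p,0.047) for p in q]); print(n,np.round(P,4).tolist(),P.mean(0))
h,s,v=cv2.split(cv2.cvtColor(b["pixels"],cv2.COLOR_RGB2HSV))
q=ext(b,((s<45)&(v>130)).astype(np.uint8),(260,200)); print("alu px",q.tolist())
for z in (0.236,0.241,0.246):
    P=np.array([plane(b,p,z) for p in q]); print(z,np.round(P,4).tolist(),np.round(P.mean(0),4))
E
```

```text
[[57.0, 40.0], [102.0, 40.0], [83.0, 192.0], [122.0, 193.0]] [[138.0, 45.0], [182.0, 46.0], [153.0, 196.0], [191.0, 197.0]]
blue [0.5522 0.311  0.0505] [0.0001 0.0001]
blue [0.5554 0.2682 0.047 ] [0.0004 0.0004]
blue [0.3949 0.3017 0.0486] [0. 0.]
blue [0.3955 0.2588 0.045 ] [0. 0.]
A [[0.5527, 0.3133, 0.047], [0.5558, 0.2682, 0.047], [0.3943, 0.3027, 0.047], [0.3962, 0.2578, 0.047]] [0.47475807 0.28552225 0.047     ]
B [[0.5529, 0.3125, 0.047], [0.5551, 0.2682, 0.047], [0.3944, 0.3023, 0.047], [0.3962, 0.2584, 0.047]] [0.47464184 0.28531831 0.047     ]
alu px [[189.0, 77.0], [331.0, 79.0], [202.0, 323.0], [316.0, 324.0]]
0.236 [[0.5086, 0.2161, 0.236], [0.5119, 0.1573, 0.236], [0.3871, 0.2089, 0.236], [0.3906, 0.1486, 0.236]] [0.4496 0.1827 0.236 ]
0.241 [[0.5081, 0.2149, 0.241], [0.5113, 0.1584, 0.241], [0.3915, 0.208, 0.241], [0.3949, 0.1501, 0.241]] [0.4514 0.1829 0.241 ]
0.246 [[0.5077, 0.2137, 0.246], [0.5107, 0.1596, 0.246], [0.3958, 0.2071, 0.246], [0.3991, 0.1516, 0.246]] [0.4533 0.183  0.246 ]
```

Blue: centre (0.4747,0.2853), edges at z≈0.048, yaw ≈3.7°. The held aluminium's centre is about (0.430,0.1815) at the same yaw, so the shift is (45,104). I'll go there and down to about 18 mm above the seat.

move_arm --pt "3 6 0 0 0 0" --pt "9 20 0 0 0 0" --pt "17 38 -2 0 0 0" --pt "25 58 -8 0 0 0" --pt "33 76 -22 0 0 0" --pt "39 91 -42 0 0 0" --pt "43 100 -65 0 0 0" --pt "45 104 -88 0 0 0" --pt "45 104 -110 0 0 0" --pt "45 104 -130 0 0 0" --pt "45 104 -147 0 0 0" --pt "45 104 -159 0 0 0" --pt "45 104 -165 0 0 0" --pt "45 104 -165 0 0 0" --pt "45 104 -165 0 0 0"

```text
t: 11.15
position: [0.4755, 0.2842, 0.0551]
tcp_rot: [-0.0, 0.999, 0.035, 0.001]
ft_force: [-0.8, 0.0, -1.1]
gripper_width: 0.0533
```

```bash
python3 - <<'E'
from plant import r
import pickle; from h import *
c=r.read_camera("wrist"); s=r.read_camera("scene"); pickle.dump((c,s),open("w6.pkl","wb"))
cv2.imwrite("pics/w6.png",np.vstack([cv2.resize(c["pixels"][:,:,::-1],(400,300)),cv2.resize(s["pixels"][160:260,240:380,::-1],(400,286),interpolation=cv2.INTER_CUBIC)]))
s=r.read_state(); print(s["t"],s["position"],s["tcp_rot"],s["gripper_width"],s["ft_force"])
E
```

```text
11.25 [0.47550548 0.28416999 0.05516668] [-3.12385447e-04  9.99401355e-01  3.45861678e-02  7.94054131e-04] 0.05306210434352246 [-0.21908085  0.11450579 -1.52840548]
```

View pics/w6.png

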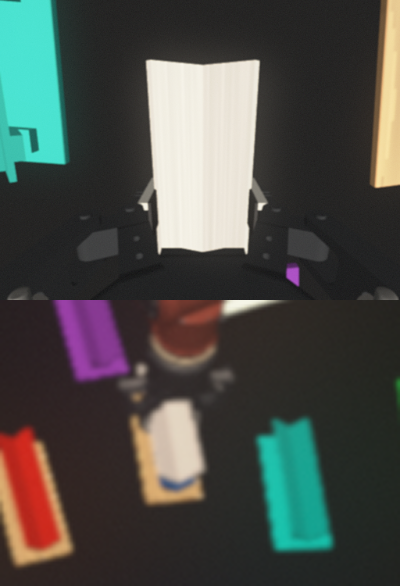

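The aluminium hangs over blue. The scene crop shows blue's end peeking out under it at (178,480), and red and turquoise are well clear. I'll lower it gently.

move_arm --pt "0 0 -3 0 0 0" --pt "0 0 -7 0 0 0" --pt "0 0 -10 0 0 0" --pt "0 0 -12 0 0 0" --pt "0 0 -13 0 0 0" --pt "0 0 -14 0 0 0" --pt "0 0 -15 0 0 0" --pt "0 0 -15 0 0 0"

```text
t: 12.25
position: [0.4748, 0.2839, 0.0393]
tcp_rot: [0.0, 0.999, 0.035, -0.0]
ft_force: [0.9, -0.1, -0.8]
gripper_width: 0.0534
```

move_arm --pt "0 0 -1 0 0 0" --pt "0 0 -2 0 0 0" --pt "0 0 -2 0 0 0"

```text
t: 12.62
position: [0.4747, 0.2839, 0.0372]
tcp_rot: [0.0, 0.999, 0.035, -0.0]
ft_force: [0.0, 0.4, -0.4]
gripper_width: 0.0531
```

move_arm --pt "0 0 -1 0 0 0" --pt "0 0 -2 0 0 0" --pt "0 0 -2 0 0 0"

```text
t: 13.0
position: [0.4747, 0.2839, 0.0352]
tcp_rot: [0.0, 0.999, 0.035, -0.0]
ft_force: [-0.3, 0.8, -1.5]
gripper_width: 0.053
```

move_arm --pt "0 0 -1 0 0 0" --pt "0 0 -2 0 0 0" --pt "0 0 -2 0 0 0"

```text
t: 13.38
position: [0.4752, 0.2837, 0.0342]
tcp_rot: [0.0, 0.999, 0.035, 0.0]
ft_force: [-1.0, -2.6, 4.9]
gripper_width: 0.0533
```

Contact is felt (Fz +4.9 N, with a slight push towards -y). I'll ease 1 mm that way and 1 mm down.

move_arm --pt "0 -1 0 0 0 0" --pt "0 -1 -1 0 0 0" --pt "0 -1 -1 0 0 0"

```text
t: 13.75
position: [0.4753, 0.2835, 0.0339]
tcp_rot: [-0.0, 0.999, 0.035, 0.0]
ft_force: [-3.7, -0.9, 9.2]
gripper_width: 0.0535
```

It is seated: upward force 9 N, lateral force balanced. Release, then retract straight up.

move_arm --pt "0 0 0 0 0 0" --pt "0 0 0 0 0 0" --pt "0 0 0 0 0 0" --pt "0 0 0 0 0 0" --pt "0 0 0 0 0 0" --pt "0 0 0 0 0 0" --claw 0

```text
t: 14.5
position: [0.4748, 0.2829, 0.0322]
tcp_rot: [0.0, 0.999, 0.035, -0.0]
ft_force: [-0.0, -0.7, 0.4]
gripper_width: 0.0851
```

move_arm --pt "0 0 3 0 0 0" --pt "0 0 12 0 0 0" --pt "0 0 28 0 0 0" --pt "0 0 50 0 0 0" --pt "0 0 75 0 0 0" --pt "0 0 100 0 0 0" --pt "0 0 125 0 0 0" --pt "0 0 150 0 0 0" --pt "0 0 172 0 0 0" --pt "0 0 185 0 0 0" --pt "0 0 185 0 0 0" --pt "0 0 185 0 0 0"

```text
t: 16.0
position: [0.4742, 0.2826, 0.2164]
tcp_rot: [0.0, 0.999, 0.035, -0.001]
ft_force: [0.1, -0.5, -0.4]
gripper_width: 0.0851
```

```bash
python3 - <<'E'
from plant import r
import pickle; from h import *
c=r.read_camera("wrist"); s=r.read_camera("scene"); pickle.dump((c,s),open("w7.pkl","wb"))
cv2.imwrite("pics/w7.png",np.vstack([cv2.resize(c["pixels"][:,:,::-1],(400,300)),cv2.resize(s["pixels"][160:260,110:360,::-1],(720,288),interpolation=cv2.INTER_CUBIC)[:,:400] if 0 else cv2.resize(s["pixels"][160:260,110:360,::-1],(400,160),interpolation=cv2.INTER_CUBIC)]))
st=r.read_state(); print(st["t"],st["position"],st["gripper_width"],st["ft_force"])
h,sa,v=cv2.split(cv2.cvtColor(c["pixels"],cv2.COLOR_RGB2HSV))
m=((sa<45)&(v>130)).astype(np.uint8)
for q in cv2.findContours(m,cv2.RETR_EXTERNAL,cv2.CHAIN_APPROX_NONE)[0]:
    if cv2.contourArea(q)<2000: continue
    p=q.reshape(-1,2).astype(float);u,w=p.T
    k=np.array([p[np.argmin(u+w)],p[np.argmax(u-w)],p[np.argmin(u-w)],p[np.argmax(u+w)]])
    P=np.array([plane(c,x,0.058) for x in k]); print(k.tolist(),np.round(P,4).tolist(),np.round(P.mean(0),4))
E
```

```text
16.1 [0.47399362 0.28258368 0.21591132] 0.08551008838840708 [-0.59921143 -0.63913513  0.05372688]
[[230.0, 97.0], [287.0, 98.0], [234.0, 242.0], [282.0, 243.0]] [[0.5532, 0.3194, 0.058], [0.5562, 0.2619, 0.058], [0.3936, 0.3081, 0.058], [0.3961, 0.2524, 0.058]] [0.4748 0.2854 0.058 ]
```

View pics/w7.png

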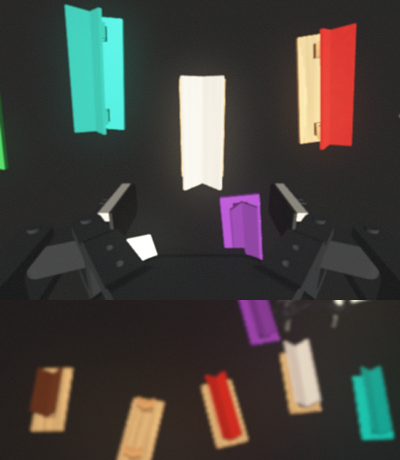

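The aluminium lies on the blue rest: wrist corners project to a centre of (0.4748,0.2854), against blue's (0.4747,0.2853), at the same yaw. Its 56–57 mm width on the z=0.058 plane fits the nested height. Steel still sits on its rest. Hand in.

```bash
python3 -c "
from plant import r
print(r.job_done())"
```

```text
the job is handed in; nothing more can be done
None
```

I gripped the aluminium angle across its edges at mid-length, carried it to the blue angle and lowered it until it touched. Contact built to about 9 N. I then released it and backed straight up, and handed the job in at about 16 s.

**Last checks:**
- **Position:** the aluminium's centre measures (0.4748, 0.2854), against (0.4747, 0.2853) measured for the blue one.
- **Alignment:** yaw is about 3.8° against 3.7°, and it appears level.
- **Height:** I did not triangulate it again after release. Its edges measure 56–57 mm apart if taken at the nested height, against the true 57 mm, and the contact at the bottom agrees.
- **Robot and steel angle:** the open gripper was about 18 cm above the part with no contact force. The steel angle looks unmoved on its rest; I judged that by eye and did not measure it.

**Disagreements:**
- The gripper read about 53 mm on the 57 mm part throughout, but the hold was steady.
- The part seated about 2 mm lower than I predicted from the grasp, which is within the camera error.
- The first wrist view gave a yaw about 2° off, which the closer view corrected before the grasp.

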